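Open the dog's sloped treat feeder and load a biscuit

ROBOT

A 7-joint arm with a two-finger parallel gripper is mounted at the origin on the work surface. World frame = base frame: x ahead of the robot, y to its left, z up, the work surface at z = 0. Lengths are in mm, angles in rad, forces in N, time in s.
With the tool pointing down it reaches from about 400 to 850 mm from the base axis. Payload 4.5 kg.
Tool frame: the origin (TCP) lies on the centre line of the jaws, within the pads' length; the fingertips stand 22 mm ahead of it and the grasp point (between the pads) lies 3 mm ahead of it (bot.tip_extent is the distance from the TCP to the fingertips, in mm); z points along the fingers, y is the line along which they close (so a half turn about z gives the same grasp; the last joint's range is limited). The gripper opens to 88 mm and grips with 3 to 60 N. Pads are 18 mm wide; open, the fingers measure 123 mm over their backs; the gripper's body (75 mm by 187 mm) begins 45 mm behind the grasp point.
Start: joints at [1.176, 0.689, -0.195, 1.565, 0.157, 0.902, -0.215], TCP at [259.892, -568.425, 260.743] pointing down, gripper open.
Joint ranges: [-3.01, 3.01], [-0.46, 2.08], [-1.47, 1.51], [0.13, 2.56], [-1, 4.14], [0.04, 2.09], [-2.66, 2.66]. Speed limits (rad/s): [2.57, 2.57, 3.14, 3.14, 3.14, 3.14, 3.14].

INTERFACE

Orientations are given as a unit quaternion [w, x, y, z].
In Python, from plant import bot gives the robot as it stands.
- The arm moves only by the shell command python3 -m pendant 'ROWS'. ROWS is JSON, one flat list of numbers, 7 for each row, row after row: the shift along the tool's x, y, z in mm, then the turn, a rotation vector about the tool's x, y, z in degrees, then the opening, from 0 (shut) to 1 (fully open). In form: [dx, dy, dz, wx, wy, wz, grip, dx, dy, dz, wx, wy, wz, grip, ...]. A call has 1 to 8 rows; each row shifts and turns the commanded pose from where the row before left it, along the tool's axes as they then stand; what a row does not reach is not made up. A row lasts 1/8 s, in which the tool goes at most 62.5 mm and 10.7 degrees, less where a joint would pass 70% of its speed; a pose out of reach is approached as far as the arm can. A call is refused whole if a number of a shift passes 62.5 or a number of a turn 10.7, either way. A call with a gripper value outside its range is refused whole. The fingers move at their own pace and stop on an object; the grip force is fixed at half the most. Time passes only in rows, so rows that do not move let the fingers close. It gives the time, the measured TCP pose, the force, the opening and the grip force at its end, in the units of the state.
- bot.sense(): the state, without advancing time (a new reading comes with each control period).
- bot.grab_frame(name): name is "scene" or "top" or "wrist"; returns (picture, depth): 384x512x3 uint8, red, green, blue; 384x512 float32, mm along the optical axis (not along the pixel's ray), 0 where there is no reading.
- bot.get_calibration(name): a dict with "camera_matrix" (3x3 intrinsics, pixels), "world_to_cam" (4x4, takes a point from world to camera coordinates); the wrist camera has in their place "hand_eye" (4x4, takes a point from camera to tool coordinates, whose origin is the TCP and whose axes are the flange's). Camera axes: x right, y up, looking along -z (the intrinsics and any distortion apply to the point x, -y, -z); pixel columns grow to the right and rows downward; lengths in mm; the calibration is good to about 2 mm. A picture is of the moment at which its call begins: read the wrist's pose just before it. get_calibration takes no time and is no camera call.
- bot.close_job(): hands the job in; it is judged then, once.
The state is a dict: "t": time; "joint_pos": joint angles; "qd": joint speeds; "effort": joint torques, N m; "position": TCP position; "tool_rot": TCP orientation; "wrist_force": force on the tool from outside, world axes, zero at the start; "moment": the same for the moment, N m; "opening": opening from 0.0 (shut) to 1.0 (fully open); "grip_force": force on a finger pad.
Only numpy, scipy, OpenCV 4.12 (cv2) and the standard library are available. Lean on these libraries where they do the work, as an engineer would, in place of code of your own. Each camera call takes 0.05 s, during which the arm holds its last target. There are 200 camera calls.

TASK

Get the dog's treat feeder ready: raise the low end of its wooden lid over the stop lip, slide the lid down the slope until it is clear of the grooves, and lay it flat, red bar up, in the middle of the cork mat. Then seat the round biscuit flat in the round well of the feeder and let go, leaving the feeder open. Leave the steel bowl, the treat canister and the grooming brush where they are.

Things in the scene. Friction and masses are not known exactly. Their poses are not given: they have to be found in the camera images.
- deck: The feeder's fixed tray, blue, white bottom, 146 x 138 mm, tilted 28 degrees on a wooden stand. Origin: middle of the shut lid's underside, 85 mm above the table. x points up the slope (away from the robot, give or take yaw), y level across, z square out of the slope. In this frame (mm) the lid lies at z 0 on ledges at |y| 45 to 57 and at the low end; side walls |y| 57 to 69 rise to z 11, a high-end wall stands at x 66.5.
- lip (a point): Middle of the top of the stop lip, the wall across the tray's low end: x -73 to -65.5 mm, top at z 7 in the tray's frame (7 mm above the lid's underside). The shut lid leans on it (plate from x -65 to 65). Axes as the tray's.
- grooves (a point): Where the grooves start, midway between the two: at (10, 0, 11) mm in the tray's frame. A rail lies over each side edge of the lid, z 11 to 16, |y| above 47, from x 10 to the high end. 5 mm of play above the 6 mm plate: it can be tipped up to about 4.5 degrees, low end up, about its high edge. The lower half has nothing over it. The plate leaves the grooves after sliding 56 mm down.
- well_floor (a point): Middle of the bottom of the round well, at (0, 0, -22) mm in the tray's frame, axes as the tray's. The well is 54 mm across and 10 mm deep with a 2 mm bevelled rim, in the middle of the white floor (z -12) of a hollow under the lid, which is open over x -60 to 66, |y| under 45.
- lid_bar (a point): Centre of the red pull bar on the lid. Axes are the lid's: x along the slide (towards the high end when shut), y along the bar, z out of the lid's top. The bar is 12 mm (x) by 80 mm (y), standing 34 mm high on the plate, 40 mm from the plate's middle towards the low end; its centre is 20 mm above the plate's middle plane (17 mm above its top face). The lid weighs about 100 g.
- lid_plate (a point): Centre of the lid's light wooden plate, 130 (x) x 110 (y) x 6 (z) mm, loose; same axes as the bar. It is 3 mm above the tray's origin plane when shut.
- mat: Cork mat on the table, fixed, 180 (x) x 160 (y) x 4 mm; origin in the middle of its underside, z up. It lies left or right of the feeder, the biscuit on the other side.
- biscuit_mid (a point): Centre of the hard round golden-yellow biscuit: a rigid disc 50 mm across, 20 mm thick, about 35 g, lying flat on the table (z axis along the disc's axis). Seated in the well it stands 10 mm out of it, centre at (0, 0, -12) mm in the tray's frame.
- bowl_mid (a point): Bystander: empty steel pet bowl, 150 mm across, 50 mm high; point at its middle, half-way up.
- canister_mid (a point): Bystander: green treat canister with white twist cap, 84 mm across, 115 mm high; point at its middle, half-way up.
- brush_mid (a point): Bystander: grooming brush lying bristles down, grey head, black handle, red release button; 188 mm long (along its x, handle to -x), 56 mm wide, 35 mm high; point near its middle, half-way up.
There are look-alikes about, which are no part of the job. Leave any purple look-alike of the part that bears biscuit_mid alone.

How it is judged:
By the outcome, as a careful person would: the job done as asked, in the order asked, and still so for the second after the job is handed in, with the robot touching nothing.
It also fails if it takes over 58 s, if anything falls off the work surface, if the arm or the gripper's body presses on something with over 40 N, if the wrist force passes 120 N, or if a joint passes its speed limit or range.

## Working session

There is one attempt and no reset: what is moved stays moved. The work goes in short steps, Python scripts to look and compute and a shell command to move; the robot and the scene stay as the last step left them, time stands still between calls to the robot, and variables do not carry over. Pictures are saved under pics/ and viewed, at most 10 in all, crops included, and the job is handed in when it is done.

```bash
ls; mkdir -p pics
python3 - <<'E'
from plant import bot
import cv2,numpy as np
for n in("scene","top"):
    p,d=bot.grab_frame(n); cv2.imwrite(f"pics/{n}0.png",p[:,:,::-1]); np.savez(f"{n}0.npz",p=p,d=d)
    c=bot.get_calibration(n); print(n,{k:np.round(v,3).tolist() if not isinstance(v,str) else v for k,v in c.items()})
print(bot.get_calibration("wrist")); print(bot.sense())
E
```

```text
pics
scene {'camera_matrix': [[385.4, 0.0, 254.241], [0.0, 385.4, 192.683], [0.0, 0.0, 1.0]], 'world_to_cam': [[0.195, 0.981, -0.015, -14.806], [-0.753, 0.16, 0.638, 423.736], [0.628, -0.113, 0.77, -1674.243], [0.0, 0.0, 0.0, 1.0]]}
top {'camera_matrix': [[438.092, 0.0, 246.841], [0.0, 438.092, 189.765], [0.0, 0.0, 1.0]], 'world_to_cam': [[0.019, -1.0, 0.016, -120.794], [0.99, 0.021, 0.143, -592.039], [-0.143, 0.013, 0.99, -1037.701], [0.0, 0.0, 0.0, 1.0]]}
{'camera_matrix': array([[344.09869106,   0.        , 253.82238753],
       [  0.        , 344.09869106, 193.25280024],
       [  0.        ,   0.        ,   1.        ]]), 'hand_eye': array([[-3.01389889e-04,  9.54679539e-01,  2.97635493e-01,
         7.76565650e+01],
       [ 9.99999812e-01,  4.46399606e-04, -4.19233395e-04,
         6.47956436e-01],
       [-5.33097911e-04,  2.97635311e-01, -9.54679495e-01,
        -1.24981667e+02],
       [ 0.00000000e+00,  0.00000000e+00,  0.00000000e+00,
         1.00000000e+00]])}
{'t': 0.1, 'joint_pos': array([ 1.17581664,  0.68990042, -0.1945317 ,  1.56619797,  0.15730726,
        0.90252832, -0.21512311]), 'qd': array([ 1.06007471e-03, -2.59586082e-03,  3.84492438e-04, -3.48751759e-03,
       -2.98896829e-05,  8.78128117e-04, -1.02587962e-04]), 'effort': array([-3.64351268e-03, -5.28500068e+01, -1.27148632e+00, -1.53835505e+01,
       -5.25292021e-02,  2.02608979e-03,  2.37242750e-05]), 'position': array([ 259.60060788, -567.96373275,  260.00153023]), 'tool_rot': array([-7.87082205e-04,  9.77099516e-01,  2.12781253e-01, -2.33034878e-04]), 'wrist_force': array([-0.52077007, -0.18257813,  0.31961885]), 'moment': array([-0.02882528, -0.03779792,  0.01449699]), 'grip_force': 0.0, 'opening': 1.0034223510195914}
```

View pics/scene0.png

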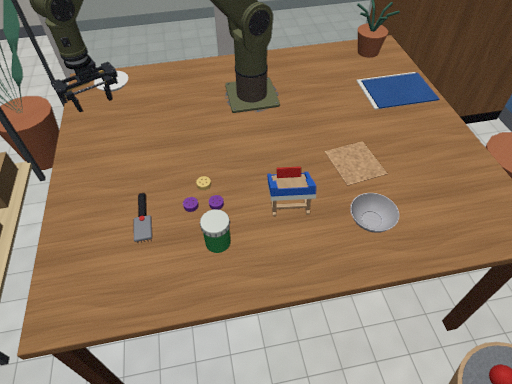

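View pics/top0.png

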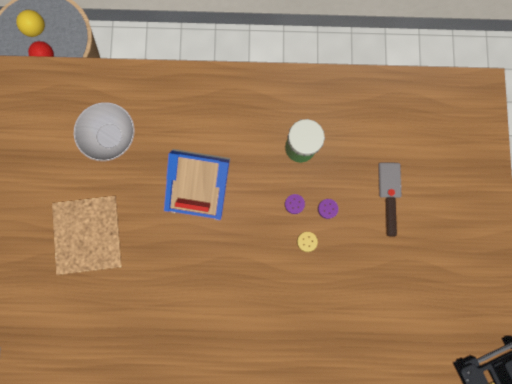

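The scene view shows the feeder at (291,188) with the red bar at (289,172), the mat at (355,162), the bowl at (375,212), the canister at (216,230) and the brush at (143,222). In the top view they are: feeder (196,186), bar (192,205), mat (86,235).

Things that could be taken for the biscuit (top view): the golden-yellow disc (307,242), the purple discs (294,204) and (328,209), and the yellow ball off the table (30,22). I choose (307,242). For the bar, the brush button (391,192) and the red ball (40,50) are also red. I choose (192,205), on the feeder.

```bash
cat > h.py <<'E'
import numpy as np,cv2
from scipy.spatial.transform import Rotation as R
from plant import bot
def cam(n,s=None):
    c=bot.get_calibration(n);K=c["camera_matrix"]
    if n=="wrist":
        T=np.eye(4);q=s["tool_rot"];T[:3,:3]=R.from_quat(np.r_[q[1:],q[0]]).as_matrix();T[:3,3]=s["position"]
        return K,T@c["hand_eye"]
    return K,np.linalg.inv(c["world_to_cam"])
def pts(uv,dep,K,T):
    uv=np.atleast_2d(uv).astype(float);dep=np.ravel(dep)
    x=(uv[:,0]-K[0,2])/K[0,0]*dep;y=(uv[:,1]-K[1,2])/K[1,1]*dep
    return np.c_[x,-y,-dep]@T[:3,:3].T+T[:3,3]
def plane(uv,z,K,T):
    p=pts(uv,np.ones(len(np.atleast_2d(uv))),K,T);o=T[:3,3];d=p-o
    return o+d*((z-o[2])/d[:,2])[:,None]
def blob(m):
    n,l,st,c=cv2.connectedComponentsWithStats(m.astype(np.uint8))
    return [(l==i,c[i],st[i,4]) for i in np.argsort(-st[1:,4])+1]
def hsv(p): return cv2.cvtColor(p,cv2.COLOR_RGB2HSV).astype(int)
def look(n):
    s=bot.sense();p,d=bot.grab_frame(n);K,T=cam(n,s);return p,d,K,T,s
def rot(s): q=s["tool_rot"];return R.from_quat(np.r_[q[1:],q[0]])
E
python3 - <<'E'
from h import *
np.set_printoptions(suppress=True,precision=1)
f=np.load("top0.npz");p,d=f["p"],f["d"];K,T=cam("top");h=hsv(p)
V,U=np.mgrid[:384,:512]
def cloud(m):
    m=m&(d>0);return pts(np.c_[U[m],V[m]],d[m],K,T)
win=lambda a,b,c,e:(U>=a)&(U<b)&(V>=c)&(V<e)
H,S,Vv=h[...,0],h[...,1],h[...,2]
m,c,a=blob(win(290,325,228,256)&(H>20)&(H<35)&(S>90)&(Vv>150))[0]
print("biscuit",c,a,plane(c,20,K,T),np.median(cloud(m)[:,2]))
red=blob(win(165,230,150,220)&((H<6)|(H>174))&(S>170))[0]
rc=cloud(red[0]);print("red",red[1:],rc.mean(0),rc.min(0),rc.max(0))
b=blob(win(155,240,140,230)&(H>105)&(H<125)&(S>150))[0]
q=cv2.minAreaRect(np.c_[U[b[0]],V[b[0]]].astype(np.float32));print("blue",q,cv2.boxPoints(q))
print(cloud(b[0]).mean(0))
# plate plane
w=win(180,212,165,192);P=cloud(w);c0=P.mean(0);n=np.linalg.svd(P-c0)[2][2];n*=np.sign(n[2]);print("plate",c0,n,"tilt",np.degrees(np.arccos(n[2])),"yaw",np.degrees(np.arctan2(-n[1],-n[0])))
m=win(40,135,185,285)&(H>5)&(H<22)&(d>0);
# mat by depth: z
A=cloud(win(40,135,185,285));
print("z range mat",np.percentile(A[:,2],[5,50,95]))
g=cv2.GaussianBlur(p,(5,5),0);hv=hsv(g);mm=win(40,135,185,285)&(hv[...,2]>165)
k=blob(cv2.morphologyEx(mm.astype(np.uint8),cv2.MORPH_CLOSE,np.ones((5,5))))[0]
r=cv2.minAreaRect(np.c_[U[k[0]],V[k[0]]].astype(np.float32));bx=cv2.boxPoints(r);print("mat",k[2],r);B=plane(bx,4,K,T);print(B,B.mean(0))
cv2.imwrite("pics/crop1.png",cv2.resize(p[140:260,150:340,::-1],None,fx=4,fy=4,interpolation=cv2.INTER_CUBIC))
E
```

```text
biscuit [307.  241.5] 311 [[ 471.2 -261.1   20. ]] 20.263617948143064
red (array([190.4, 205.1]), np.int32(195)) [547.3  22.2 100.9] [536.4 -19.   83.1] [561.1  58.  110.2]
blue ((194.67576599121094, 184.24459838867188), (58.9649543762207, 58.9649543762207), 7.969610214233398) [[161.4 209.4]
 [169.6 151. ]
 [228.  159.1]
 [219.8 217.5]]
[610.3  16.3 107.5]
plate [611.4  12.9 100.3] [-0.5  0.1  0.9] tilt 28.038963551740203 yaw -8.933675207389552
z range mat [-1.8  2.9  7.6]
mat 5422 ((89.18577575683594, 227.71572875976562), (90.03752899169922, 89.98758697509766), 87.1375961303711)
[[601.1 412.    4. ]
 [617.6 185.    4. ]
 [391.9 161.1   4. ]
 [376.8 381.8   4. ]] [496.9 285.    4. ]
```

View pics/crop1.png

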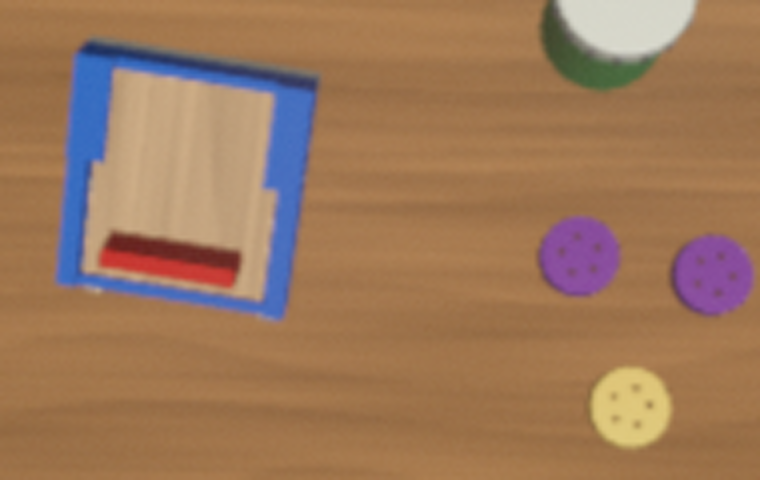

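The crop shows the yellow disc at crop (630,407) and the two purple discs at (580,256) and (712,275), so the biscuit choice is confirmed. The lid is shut in the blue tray, with its red bar at crop (170,260) by the low end. Next is a standoff above the bar, with the tool square to the slope.

```bash
cat >> h.py <<'E'
np.set_printoptions(suppress=True,precision=2)
def deckR(yaw,tilt=28):
    y,t=np.radians([yaw,tilt]);x=np.array([np.cos(t)*np.cos(y),np.cos(t)*np.sin(y),np.sin(t)]);yy=np.array([-np.sin(y),np.cos(y),0]);return np.c_[x,yy,np.cross(x,yy)]
def toolR(D): # tool y along deck x, tool z = -deck z -> tool x = deck y
    return np.c_[D[:,1],D[:,0],-D[:,2]]
def rows(pos,Rt):
    s=bot.sense();r=rot(s);d=r.as_matrix().T@(np.array(pos)-s["position"])
    w=np.degrees((r.inv()*R.from_matrix(Rt)).as_rotvec())
    print("t",s["t"],"pos",s["position"],"shift(cur axes)",d,"turn",w)
    print(" shift in final axes",Rt.T@(np.array(pos)-s["position"]))
E
python3 - <<'E'
from h import *
rows([489,30,190],toolR(deckR(-8.5)))
K,T=cam("top");print(plane([[86.3,235],[53,203],[115,197],[120,267],[57,273]],4,K,T))
E
```

```text
t 0.1 pos [ 259.6  -567.96  260.  ] shift(cur axes) [ 457.28 -448.31   70.68] turn [-25.73  13.86 -55.77]
 shift in final axes [625.3   89.42 126.83]
[[476.87 290.95   4.  ]
 [555.69 380.44   4.  ]
 [574.29 225.3    4.  ]
 [399.49 202.09   4.  ]
 [381.97 356.35   4.  ]]
```

```bash
python3 -m pendant '[57,-56,9,0,0,0,1,57,-56,9,0,0,0,1,57,-56,9,0,0,0,1,57,-56,9,0,0,0,1,57,-56,9,0,0,0,1,57,-56,9,0,0,0,1,57,-56,9,0,0,0,1,57,-56,9,0,0,0,1]'
python3 -m pendant '[0,0,0,-4.3,2.3,-9.3,1,0,0,0,-4.3,2.3,-9.3,1,0,0,0,-4.3,2.3,-9.3,1,0,0,0,-4.3,2.3,-9.3,1,0,0,0,-4.3,2.3,-9.3,1,0,0,0,-4.3,2.3,-9.3,1,0,0,0,0,0,0,1]'
python3 - <<'E'
from h import *
rows([489,30,190],toolR(deckR(-8.5)))
p,d,K,T,s=look("wrist");np.savez("w1.npz",p=p,d=d,K=K,T=T);cv2.imwrite("pics/w1.png",p[:,:,::-1])
E
```

```text
t: 1.1
position: [438.0, -102.5, 204.4]
tool_rot: [0.0, 0.977, 0.213, 0.0]
wrist_force: [1.5, -0.3, -0.8]
opening: 0.999
grip_force: 0.0
t: 1.98
position: [413.8, -113.7, 198.3]
tool_rot: [0.101, 0.87, 0.479, 0.052]
wrist_force: [0.8, 0.6, -0.2]
opening: 1.001
grip_force: 0.0
t 1.975 pos [ 413.77 -113.69  198.32] shift(cur axes) [161.7  -14.63   4.03] turn [-14.83   8.74 -22.27]
 shift in final axes [153.23  43.04  32.31]
```

View pics/w1.png

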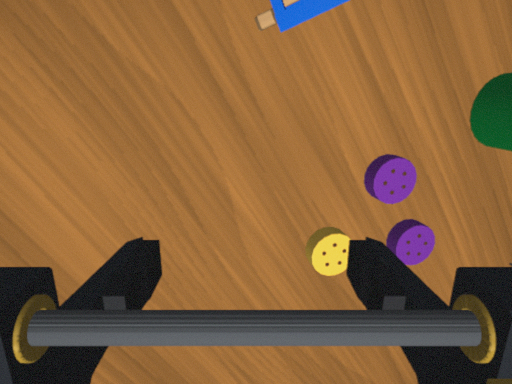

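The wrist view shows the biscuit at (331,253), the purple discs at (390,178) and (411,241), and the tray corner at (290,15). The move fell short because the joint speeds were capped, so I carry on.

```bash
python3 -m pendant '[40,-4,1,0,0,0,1,40,-4,1,0,0,0,1,40,-4,1,0,0,0,1,40,-3,1,0,0,0,1,0,0,0,-3,1.7,-4.4,1,0,0,0,-3,1.7,-4.4,1,0,0,0,-3,1.7,-4.4,1,0,0,0,-3,1.7,-4.4,1]'
python3 -m pendant '[0,0,0,-3,1.7,-4.4,1,0,0,0,0,0,0,1]'
python3 - <<'E'
from h import *
rows([489,30,190],toolR(deckR(-8.5)))
E
```

```text
t: 3.02
position: [489.6, 27.0, 190.4]
tool_rot: [0.167, 0.779, 0.591, 0.127]
wrist_force: [0.3, -0.2, -0.2]
opening: 1.001
grip_force: 0.0
t: 3.28
position: [488.1, 25.9, 189.4]
tool_rot: [0.181, 0.751, 0.618, 0.145]
wrist_force: [-0.7, -0.3, 0.6]
opening: 1.002
grip_force: 0.0
t 3.275 pos [488.13  25.86 189.41] shift(cur axes) [ 4.23  0.32 -0.52] turn [-1.13  1.54 -2.19]
 shift in final axes [ 4.23  0.49 -0.4 ]
```

Run:
```python
from h import *
p,d,K,T,s=look("wrist");np.savez("w2.npz",p=p,d=d,K=K,T=T);cv2.imwrite("pics/w2.png",p[:,:,::-1])
h=hsv(p);V,U=np.mgrid[:384,:512];H,S,Vv=h[...,0],h[...,1],h[...,2]
def cloud(m):
    m=m&(d>0);return pts(np.c_[U[m],V[m]],d[m],K,T)
red=blob(((H<6)|(H>174))&(S>150)&(Vv>60))[0];m=red[0];P=cloud(m);print("red",red[1:])
for yaw in(-8.5,):
    D=deckR(yaw);Q=P@D;print("deck-axes extents",np.percentile(Q,[1,50,99],axis=0))
top=Q[:,2]>np.percentile(Q[:,2],98)-5
Pt=P[top];r=cv2.minAreaRect(Q[top][:,:2].astype(np.float32));print("bar top rect (x,y deck axes)",r,np.median(Q[top][:,2]))
c=D@np.r_[r[0],np.median(Q[top][:,2])];print("bar top centre world",c,"O est",c-D@[-40,0,40])
wood=blob((H>8)&(H<25)&(S<130)&(Vv>120)&(U>100)&(U<450))[0];A=cloud(wood[0]);print("wood",wood[1:])
c0=np.median(A,0);A=A[np.abs((A-c0)@D[:,2])<8];c0=A.mean(0);n=np.linalg.svd(A-c0,full_matrices=False)[2][2];n*=np.sign(n[2]);print("plate n",n,"tilt",np.degrees(np.arccos(n[2])),"yaw",np.degrees(np.arctan2(-n[1],-n[0])),"plate z rel O",(c0-(c-D@[-40,0,40]))@D[:,2])
```

```text
red (array([266.32, 186.73]), np.int32(1828))
deck-axes extents [[ 514.56   62.36 -180.48]
 [ 520.04  105.85 -160.44]
 [ 525.51  139.9  -158.86]]
bar top rect (x,y deck axes) ((520.05517578125, 100.53497314453125), (11.308038711547852, 78.80915832519531), 0.40827107429504395) -160.40614145814902
bar top centre world [543.48  20.43 102.52] O est [596.98  12.43  85.98]
wood (array([319.71, 172.54]), np.int32(19368))
plate n [-0.46  0.07  0.88] tilt 27.93903454871081 yaw -8.162828303655273 plate z rel O 6.136287283446571
```

View pics/w2.png

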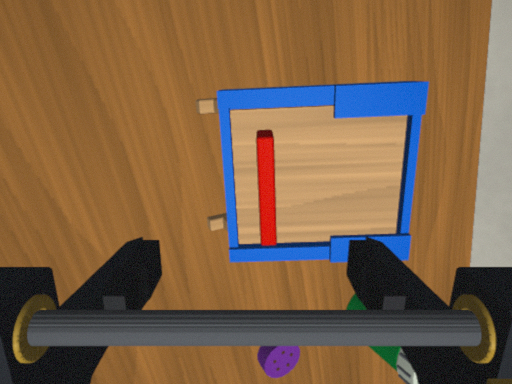

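The wrist view shows the bar at (266,187), the plate around (320,172) and the tray corners at (219,92), (426,83), (409,258) and (230,260). Measured tilt is 28° and yaw about -8.2°. Now to work out the grasp rows.

Run:
```python
from h import *
D=deckR(-8.2);c=np.array([543.5,20.4,102.3]);rows(c-8*D[:,2],toolR(D))
```

```text
t 3.325 pos [488.94  26.12 189.76] shift(cur axes) [  5.71   9.22 110.69] turn [-1.06  1.67 -2.5 ]
 shift in final axes [  2.12   7.34 110.95]
```

```bash
python3 -m pendant '[0,0,0,-0.5,0.8,-1.2,0.5,0,0,0,-0.5,0.9,-1.3,0.5,1,3.5,25,0,0,0,0.5,1,3.5,25,0,0,0,0.5,0,0,25,0,0,0,0.5,0,0,15,0,0,0,0.5,0,0,0,0,0,0,0.5]'
python3 - <<'E'
from h import *
D=deckR(-8.2);c=np.array([543.5,20.4,102.3]);rows(c-8*D[:,2],toolR(D))
E
```

```text
t: 4.2
position: [537.6, 21.8, 113.4]
tool_rot: [0.182, 0.733, 0.636, 0.159]
wrist_force: [-0.7, 0.0, -0.1]
opening: 0.498
grip_force: 0.0
t 4.2 pos [537.56  21.76 113.38] shift(cur axes) [-0.55  0.15 20.64] turn [ 0.02 -0.14  0.12]
 shift in final axes [-0.5   0.16 20.64]
```

```bash
python3 -m pendant '[-0.5,0,10,0,0,0,0.5,0,0,10.5,0,0,0,0.5,0,0,0,0,0,0,0.5,0,0,0,0,0,0,0,0,0,0,0,0,0,0,0,0,0,0,0,0,0,0,0,0,0,0,0,0]'
python3 - <<'E'
from h import *
D=deckR(-8.2);c=np.array([543.5,20.4,102.3]);rows(c-8*D[:,2],toolR(D))
E
```

```text
t: 5.08
position: [547.0, 20.3, 96.2]
tool_rot: [0.183, 0.732, 0.636, 0.16]
wrist_force: [-0.7, 0.1, 1.3]
opening: 0.137
grip_force: 30.0
t 5.075 pos [546.97  20.29  96.16] shift(cur axes) [-0.38 -0.17  0.96] turn [ 0.08 -0.17  0.16]
 shift in final axes [-0.38 -0.17  0.96]
```

Grip is firm: a 12 mm opening at 30 N. Now I tip the low end up about 3.8° about the high edge.

```bash
python3 -m pendant '[0,0.8,-2.4,1.27,0,0,0,0,0.8,-2.4,1.27,0,0,0,0,0.8,-2.4,1.27,0,0,0,0,0,0,0,0,0,0]'
python3 - <<'E'
from h import *
D=deckR(-8.2);O=np.array([543.5,20.4,102.3])-D@[-40,0,40]
p,d,K,T,s=look("wrist");cv2.imwrite("pics/w3.png",p[:,:,::-1])
print("tcp deck",D.T@(s["position"]-O),"turn from deck",np.degrees((R.from_matrix(toolR(D)).inv()*rot(s)).as_rotvec()),s["wrist_force"],s["moment"])
h=hsv(p);V,U=np.mgrid[:384,:512];H,S,Vv=h[...,0],h[...,1],h[...,2]
w=blob((H>8)&(H<25)&(S<130)&(Vv>120)&(U>100)&(U<450)&(V<250)&(d>0))[0][0]
Q=(pts(np.c_[U[w],V[w]],d[w],K,T)-O)@D;Q=Q[(np.abs(Q[:,1])<40)&(abs(Q[:,0])<75)]
for a in(-62,-25,0,30,60):
    k=abs(Q[:,0]-a)<4;print(a,k.sum(),np.median(Q[k,2]))
E
```

```text
t: 5.58
position: [545.6, 20.5, 103.6]
tool_rot: [0.158, 0.738, 0.641, 0.138]
wrist_force: [-1.2, 0.3, -1.7]
opening: 0.133
grip_force: 30.0
tcp deck [-37.53   0.36  40.14] turn from deck [ 3.75  0.17 -0.16] [-1.22  0.3  -1.73] [0.14 0.72 0.02]
-62 815 15.130176989599603
-25 1146 12.673429778576144
0 1318 10.952223830656724
30 1305 8.893302301763708
60 11 6.422798385836979
```

The plate is tipped 3.9°, with its low edge about 9 mm up, so it clears the 7 mm lip. Now I slide it down the slope.

```bash
python3 -m pendant '[0,-8,0.5,0,0,0,0,0,-12,0.8,0,0,0,0,0,-12,0.8,0,0,0,0,0,-12,0.8,0,0,0,0,0,-12,0.8,0,0,0,0,0,-10,0.5,0,0,0,0,0,0,0,0,0,0,0]'
python3 - <<'E'
from h import *
D=deckR(-8.2);O=np.array([543.5,20.4,102.3])-D@[-40,0,40]
p,d,K,T,s=look("wrist");cv2.imwrite("pics/w3.png",p[:,:,::-1])
print("tcp deck",D.T@(s["position"]-O),"turn from deck",np.degrees((R.from_matrix(toolR(D)).inv()*rot(s)).as_rotvec()),s["wrist_force"],s["moment"])
h=hsv(p);V,U=np.mgrid[:384,:512];H,S,Vv=h[...,0],h[...,1],h[...,2]
w=blob((H>8)&(H<25)&(S<130)&(Vv>120)&(U>100)&(U<450)&(V<250)&(d>0))[0][0]
Q=(pts(np.c_[U[w],V[w]],d[w],K,T)-O)@D;Q=Q[(np.abs(Q[:,1])<40)];print(np.percentile(Q,[0,1,99,100],axis=0))
E
```

```text
t: 6.5
position: [499.5, 28.2, 78.9]
tool_rot: [0.17, 0.736, 0.638, 0.149]
wrist_force: [10.0, -3.6, 34.7]
opening: 0.135
grip_force: 30.1
tcp deck [-90.43   1.42  40.33] turn from deck [1.87 0.11 0.02] [10.02 -3.56 34.73] [-1.2  -4.95 -0.17]
[[-114.82    2.22    9.62]
 [-113.7     3.37   10.81]
 [   0.53   39.71   15.22]
 [   3.86   40.     46.97]]
```

View pics/w3.png

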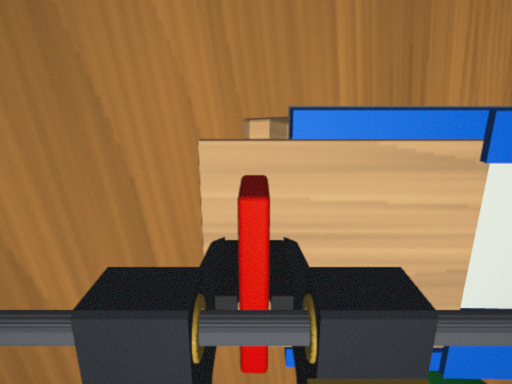

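The lid is about 53 mm down. With constant tilt its underside has come to bear on the lip (35 N), while the high edge is still about 3 mm inside the grooves. I lift about 3 mm square to the slope, which the 5 mm of play allows, to unload it.

```bash
python3 -m pendant '[0,0.1,-1.1,0,0,0,0,0,0.1,-1.1,0,0,0,0,0,0.1,-1.1,0,0,0,0,0,0,0,0,0,0,0]'
cat > st.py <<'E'
from h import *
D=deckR(-8.2);O=np.array([543.5,20.4,102.3])-D@[-40,0,40]
if __name__=="__main__":
    s=bot.sense();print("tcp deck",D.T@(s["position"]-O),"turn from deck",np.degrees((R.from_matrix(toolR(D)).inv()*rot(s)).as_rotvec()),s["wrist_force"],s["moment"])
E
python3 st.py
```

```text
t: 7.05
position: [486.6, 28.6, 75.3]
tool_rot: [0.158, 0.738, 0.641, 0.138]
wrist_force: [-0.5, -0.0, -0.5]
opening: 0.137
grip_force: 30.0
tcp deck [-103.43   -0.01   43.14] turn from deck [ 3.78  0.15 -0.16] [-0.54 -0.05 -0.49] [ 0.1   0.39 -0.02]
```

Unloaded and clear of the grooves (high edge at x about -1). Lifting off the slope.

```bash
python3 -m pendant '[0,0,-15,0,0,0,0,0,0,-40,0,0,0,0,0,0,-40,0,0,0,0,0,0,-20,0,0,0,0,0,0,0,0,0,0,0]'
python3 - <<'E'
from st import *
D2=deckR(7.5,0);rows(np.array([477,291,110])-40*D2[:,0],toolR(D2))
p,d,K,T,s=look("wrist");Rt=rot(s).as_matrix()
h=hsv(p);V,U=np.mgrid[:384,:512];H,S,Vv=h[...,0],h[...,1],h[...,2]
def cl(m): m=m&(d>0);return (pts(np.c_[U[m],V[m]],d[m],K,T)-s["position"])@Rt
w=cl(blob((H>8)&(H<25)&(S<130)&(Vv>120)&(d<280)&(d>0))[0][0]);r=cl(blob(((H<6)|(H>174))&(S>150)&(Vv>60)&(d<280)&(d>0))[0][0])
print("red tool",np.percentile(r,[1,50,99],axis=0))
w=w[(w[:,2]>15)&(w[:,2]<45)];c=w.mean(0);n=np.linalg.svd(w-c,full_matrices=False)[2][2];n*=-np.sign(n[2]);print("plate",c,n,np.percentile(w,[1,99],axis=0))
print(cv2.minAreaRect(w[:,:2].astype(np.float32)))
E
```

```text
t: 7.68
position: [440.0, 35.2, 182.2]
tool_rot: [0.159, 0.737, 0.642, 0.139]
wrist_force: [0.1, -0.8, -1.8]
opening: 0.135
grip_force: 30.0
t 7.675 pos [439.99  35.21 182.24] shift(cur axes) [247.73 -63.83  50.66] turn [ 24.31   3.22 -15.2 ]
 shift in final axes [248.77  30.08  72.24]
red tool [[-7.52 -4.57 -8.64]
 [20.24  1.34 -7.16]
 [39.21  7.42 20.25]]
plate [24.76 49.66 26.72] [ 0.  0. -1.] [[-25.9  -22.36  25.3 ]
 [ 53.84 104.74  28.3 ]]
((10.906238555908203, 41.135963439941406), (87.24736022949219, 130.4674530029297), 0.4376458525657654)
```

The lid sits square in the hand, with its underside 32.7 mm ahead of the TCP and its centre at tool y about 41. Now to the mat.

```bash
python3 -m pendant '[41,-10.5,8.5,0,0,0,0,41,-10.5,8.5,0,0,0,0,41,-10.5,8.5,0,0,0,0,41,-10.5,8.5,0,0,0,0,41,-10.5,8.5,0,0,0,0,41,-10.5,8.5,0,0,0,0,0,0,0,4,0.5,-2.5,0,0,0,0,4,0.5,-2.5,0]'
python3 -m pendant '[0,0,0,4,0.5,-2.5,0,0,0,0,4,0.5,-2.5,0,0,0,0,4,0.5,-2.5,0,0,0,0,4,0.5,-2.5,0,0,0,0,0,0,0,0]'
python3 - <<'E'
from st import *
D2=deckR(7.5,0);rows(np.array([477,291,37])-41*D2[:,0],toolR(D2))
p,d,K,T,s=look("top");h=hsv(p);np.savez("t2.npz",p=p,d=d)
cv2.imwrite("pics/t2.png",cv2.resize(p[160:310,30:230,::-1],None,fx=4,fy=4,interpolation=cv2.INTER_CUBIC))
E
```

```text
t: 8.72
position: [437.7, 284.2, 106.7]
tool_rot: [0.106, 0.717, 0.683, 0.091]
wrist_force: [0.3, -0.5, -0.9]
opening: 0.132
grip_force: 30.0
t: 9.35
position: [439.3, 282.9, 106.8]
tool_rot: [0.002, 0.663, 0.749, -0.001]
wrist_force: [1.0, 0.4, -1.1]
opening: 0.133
grip_force: 30.0
t 9.35 pos [439.3  282.87 106.81] shift(cur axes) [ 3.38 -2.65 69.8 ] turn [ 0.05  0.22 -0.57]
 shift in final axes [ 3.14 -2.56 69.81]
```

View pics/t2.png

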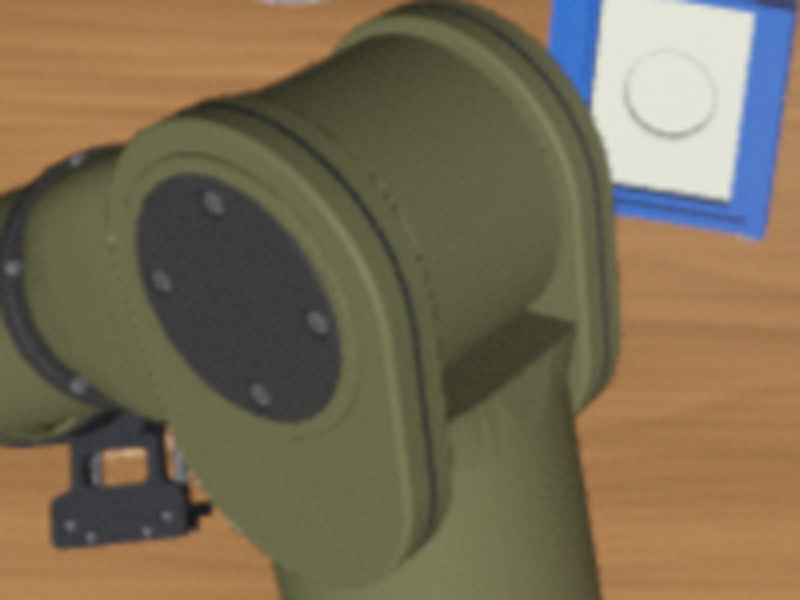

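The top view shows the arm hiding the mat, and the open tray with its well at crop (670,93). Lowering.

```bash
python3 -m pendant '[3,-2.5,20,0,0,-0.5,0,0,0,20,0,0,0,0,0,0,15,0,0,0,0,0,0,8,0,0,0,0,0,0,4,0,0,0,0,0,0,2,0,0,0,0,0,0,0,0,0,0,0]'; python3 -c "
from st import *
D2=deckR(7.5,0);rows(np.array([477,291,37])-41*D2[:,0],toolR(D2))"
```

```text
t: 10.28
position: [436.0, 286.5, 39.7]
tool_rot: [0.002, 0.658, 0.753, 0.0]
wrist_force: [-0.0, 0.6, -1.6]
opening: 0.13
grip_force: 30.0
t 10.275 pos [435.99 286.49  39.75] shift(cur axes) [-0.87  0.24  2.75] turn [0.17 0.15 0.17]
 shift in final axes [-0.88  0.25  2.75]
```

```bash
python3 -m pendant '[-0.8,0,1.5,0,0,0,0,0,0,1.2,0,0,0,0,0,0,0,0,0,0,0]'; python3 -c "
from st import *
print(bot.sense()['wrist_force'])"
```

```text
t: 10.65
position: [436.2, 285.4, 37.2]
tool_rot: [0.002, 0.658, 0.753, 0.0]
wrist_force: [-0.3, -1.9, 4.9]
opening: 0.132
grip_force: 30.0
[-0.33 -1.95  4.86]
```

Touched down at 5 N. Release and rise.

```bash
python3 -m pendant '[0,0,0,0,0,0,0.4,0,0,0,0,0,0,0.4,0,0,0,0,0,0,0.4,0,0,-20,0,0,0,0.5,0,0,-50,0,0,0,0.5,0,0,-50,0,0,0,0.5,0,0,-30,0,0,0,0.6,0,0,0,0,0,0,0.8]'
python3 - <<'E'
from st import *
p,d,K,T,s=look("wrist");cv2.imwrite("pics/w4.png",p[:,:,::-1])
Db=deckR(-30,0)
rows([471,-261,120],toolR(Db))
E
```

```text
t: 11.65
position: [436.2, 287.0, 188.8]
tool_rot: [0.002, 0.658, 0.753, 0.002]
wrist_force: [-0.7, -0.5, -0.7]
opening: 0.691
grip_force: 0.0
t 11.7 pos [435.81 285.97 187.14] shift(cur axes) [-546.59  -38.42   68.47] turn [ 0.26  0.08 37.67]
 shift in final axes [-456.1   303.97   67.14]
```

View pics/w4.png

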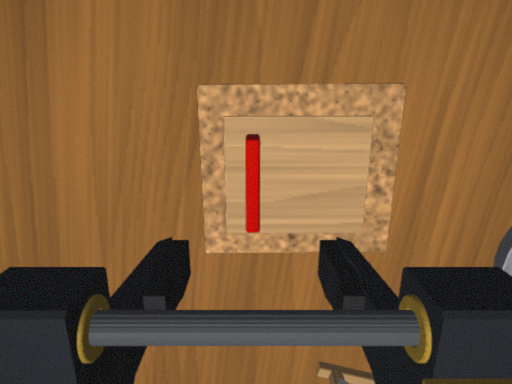

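The wrist view shows the lid flat on the mat, bar up. The mat corners are about (199,85), (405,84), (388,250), (207,252), and the plate corners (224,116), (373,117), (364,233), (226,235). I check the centring by rays.

Run:
```python
from st import *
s=bot.sense();K,T=cam("wrist",s)
m=plane([(199,85),(405,84),(388,250),(207,252)],4,K,T);l=plane([(224,116),(373,117),(364,233),(226,235)],10,K,T)
print(m,l,m.mean(0)-l.mean(0))
```

```text
[[380.64 356.04   4.  ]
 [554.86 380.28   4.  ]
 [579.56 225.41   4.  ]
 [402.05 199.64   4.  ]] [[404.97 333.68  10.  ]
 [532.16 349.9   10.  ]
 [549.31 242.58  10.  ]
 [418.84 223.14  10.  ]] [ 2.95  3.02 -6.  ]
```

Off centre by about 3 mm, which is fine. Next, the biscuit.

```bash
python3 -m pendant '[-54,-4,2,0,0,0,0.8,-54,-4,2,0,0,0,0.8,-54,-4,2,0,0,0,0.8,-54,-4,2,0,0,0,0.8,-54,-4,2,0,0,0,0.8,-54,-4,2,0,0,0,0.8,-54,-4,2,0,0,0,0.8,-54,-4,2,0,0,0,0.8]'
python3 -m pendant '[-54,-4,2,0,0,0,0.8,-54,-4,2,0,0,0,0.8,0,0,0,0,0,5.2,0.8,0,0,0,0,0,5.2,0.8,0,0,0,0,0,5.2,0.8,0,0,0,0,0,0,0.8]'
python3 - <<'E'
from st import *
rows([471,-261,150],toolR(deckR(-8.2,0)))
p,d,K,T,s=look("wrist");h=hsv(p);cv2.imwrite("pics/w5.png",p[:,:,::-1])
H,S,Vv=h[...,0],h[...,1],h[...,2]
for m,c,a in blob((H>21)&(H<35)&(S>90)&(Vv>150))[:2]:
    v,u=np.nonzero(m);print(c,a,plane(c,20,K,T),plane([[u.min(),c[1]],[u.max(),c[1]],[c[0],v.min()],[c[0],v.max()]],20,K,T))
E
```

```text
t: 12.7
position: [460.7, -148.4, 170.3]
tool_rot: [0.001, 0.658, 0.753, -0.001]
wrist_force: [1.6, 0.4, -0.8]
opening: 0.799
grip_force: 0.0
t: 13.45
position: [467.3, -254.6, 166.8]
tool_rot: [0.001, 0.754, 0.657, -0.001]
wrist_force: [0.1, -0.1, 0.5]
opening: 0.802
grip_force: 0.0
t 13.45 pos [ 467.27 -254.55  166.76] shift(cur axes) [-5.84  4.57 16.77] turn [0.03 0.11 0.35]
 shift in final axes [-5.85  4.61 16.76]
[259.39 190.67] 2524 [[ 471.93 -261.31   20.  ]] [[ 447.9  -257.99   20.  ]
 [ 495.32 -264.55   20.  ]
 [ 475.11 -237.41   20.  ]
 [ 468.61 -286.19   20.  ]]
[448.76 351.38] 91 [[ 631.87 -447.47   20.  ]] [[ 624.43 -446.44   20.  ]
 [ 635.93 -448.03   20.  ]
 [ 631.38 -431.62   20.  ]
 [ 632.27 -460.36   20.  ]]
```

```bash
python3 -m pendant '[-3.2,2.8,40,0,0,0.3,0.8,-3.1,2.8,40,0,0,0,0.8,0,0,30,0,0,0,0.8,0,0,18,0,0,0,0.8,0,0,4.5,0,0,0,0.8,0,0,0,0,0,0,0.8]'; python3 -c "
from st import *
rows([471.9,-261.6,34],toolR(deckR(-8.2,0)))"
```

```text
t: 14.25
position: [473.2, -261.7, 35.7]
tool_rot: [0.002, 0.756, 0.655, 0.0]
wrist_force: [0.6, 0.3, 0.5]
opening: 0.801
grip_force: 0.0
t 14.25 pos [ 473.18 -261.72   35.69] shift(cur axes) [-0.06 -1.29  1.69] turn [0.16 0.1  0.03]
 shift in final axes [-0.06 -1.28  1.69]
```

```bash
python3 -m pendant '[0,-1.3,1.6,0,0,0,0.8,0,0,0,0,0,0,0.3,0,0,0,0,0,0,0.3,0,0,0,0,0,0,0.3,0,0,0,0,0,0,0.3]'; python3 -m pendant '[0,0,-20,0,0,0,0.3,0,0,-50,0,0,0,0.3,0,0,-50,0,0,0,0.3,0,0,-50,0,0,0,0.3,0,0,0,0,0,0,0.3]'
python3 - <<'E'
from st import *
b=D@np.array([0,0,11+60.])+O
print(O);rows(b,toolR(D))
p,d,K,T,s=look("wrist");h=hsv(p);cv2.imwrite("pics/w6.png",p[:,:,::-1]);np.savez("w6.npz",p=p,d=d)
Rt=rot(s).as_matrix();H,S,Vv=h[...,0],h[...,1],h[...,2];m=blob((H>21)&(H<35)&(S>90)&(Vv>150))[0];v,u=np.nonzero(m[0]&(d>0))
P=(pts(np.c_[u,v],d[v,u],K,T)-s["position"])@Rt;P=P[P[:,2]<P[:,2].min()+6];print(m[1:],"top in tool: z",np.median(P[:,2]),np.percentile(P,[1,99],axis=0))
E
```

```text
t: 14.88
position: [472.0, -261.9, 34.5]
tool_rot: [0.002, 0.756, 0.655, 0.0]
wrist_force: [-0.7, -0.9, 4.2]
opening: 0.555
grip_force: 30.0
t: 15.5
position: [473.6, -261.2, 207.7]
tool_rot: [0.005, 0.756, 0.655, 0.002]
wrist_force: [0.2, 0.4, -0.7]
opening: 0.548
grip_force: 30.0
[597.04  12.68  85.76]
t 15.5 pos [ 473.58 -261.21  207.68] shift(cur axes) [288.9   49.14  58.79] turn [-27.43   0.18   0.03]
 shift in final axes [288.7   16.17  75.68]
(array([253.22, 261.18]), np.int32(7832)) top in tool: z 13.483673248190422 [[-22.29 -22.09  12.13]
 [ 23.21  23.41  14.84]]
```

The biscuit is held flat, with its top at tool z 13.5. I move to an offset hover from which the wrist camera can see past it into the well.

```bash
python3 -m pendant '[49,6,5,0,0,0,0.3,49,6,5,0,0,0,0.3,49,6,5,0,0,0,0.3,49,6,5,0,0,0,0.3,48,7,4,0,0,0,0.3,0,0,0,-5.5,0,0,0.3,0,0,0,-5.5,0,0,0.3,0,0,0,-5.5,0,0,0.3]'
python3 -m pendant '[0,0,0,-5.5,0,0,0.3,0,0,0,-5.4,0,0,0.3,0,0,0,0,0,0,0.3,0,0,0,0,0,0,0.3]'
python3 st.py
python3 - <<'E'
from st import *
p,d,K,T,s=look("wrist");cv2.imwrite("pics/w7.png",p[:,:,::-1]);np.savez("w7.npz",p=p,d=d,K=K,T=T)
E
```

```text
t: 16.55
position: [535.9, -24.5, 178.2]
tool_rot: [0.11, 0.748, 0.648, 0.094]
wrist_force: [0.4, 0.1, -0.1]
opening: 0.55
grip_force: 30.0
t: 17.05
position: [537.1, -24.5, 179.0]
tool_rot: [0.18, 0.734, 0.636, 0.154]
wrist_force: [0.3, -0.5, 0.0]
opening: 0.552
grip_force: 30.0
tcp deck [ -3.94 -45.4  107.73] turn from deck [ 0.57 -0.15 -0.02] [ 0.27 -0.45  0.02] [ 0.03  0.43 -0.  ]
```

View pics/w7.png

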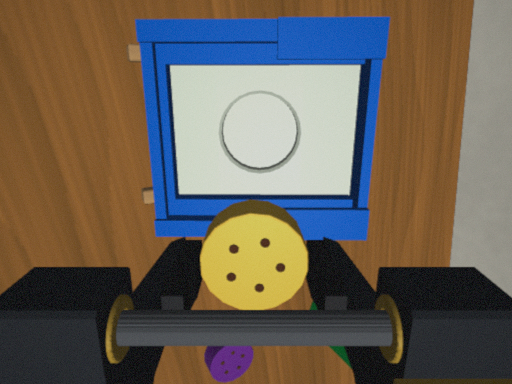

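The wrist view shows the empty open tray, the well rim centred near (259,131), radius about 40 px, and the held biscuit at (255,257). I locate the rim exactly by a ray onto the floor plane.

Run:
```python
from st import *
f=np.load("w7.npz");p,d,K,T=f["p"],f["d"],f["K"],f["T"]
g=cv2.cvtColor(p,cv2.COLOR_RGB2GRAY).astype(float)
V,U=np.mgrid[:384,:512];q=np.hypot(U-259,V-131)
bg=np.median(g[(q>46)&(q<55)]);m=(q<48)&(q>30)&(g<bg-12)
v,u=np.nonzero(m);out=[]
ang=np.degrees(np.arctan2(v-131,u-259))//10
for a in np.unique(ang):
    k=np.where(ang==a)[0];k=k[np.argmax(q[v[k],u[k]])];out.append((u[k],v[k]))
e=cv2.fitEllipse(np.array(out,np.float32));print(len(out),e)
r=pts([e[0]],[1],K,T)[0]-T[:3,3]
fl=(q>46)&(q<55)&(d>0);P=(pts(np.c_[U[fl],V[fl]],d[fl],K,T)-O)@D;print("floor z deck",np.median(P[:,2]),"slope fit",np.linalg.lstsq(np.c_[P[:,:2],np.ones(len(P))],P[:,2],rcond=None)[0])
o=(T[:3,3]-O)@D;rd=r@D;zf=-12
print("well centre deck",o+rd*(zf-o[2])/rd[2],"dia",np.array(e[1])/K[0,0]*d[110:115,310].mean())
s=bot.sense();Rt=rot(s).as_matrix()
w=(V>195)&(V<315)&(d<190)&(d>0);h=hsv(p);H=h[...,0];m=blob((H>21)&(H<35)&(h[...,1]>90)&(h[...,2]>150)&(V>180))[0][0]
e2=cv2.minEnclosingCircle(np.c_[U[m],V[m]].astype(np.float32));c=pts([e2[0]],[1],K,T)[0]-T[:3,3]
cnt=m.astype(np.uint8);ee=cv2.fitEllipse(max(cv2.findContours(cnt,0,1)[0],key=len));c=Rt.T@(pts([ee[0]],[1],K,T)[0]-T[:3,3]);o2=Rt.T@(T[:3,3]-s["position"]);print("biscuit top in tool",ee,o2+c*(13.5-o2[2])/c[2])
```

```text
37 ((259.4696044921875, 131.49444580078125), (82.281982421875, 83.17607116699219), 16.834665298461914)
floor z deck -11.64098910875128 slope fit [ -0.    -0.   -11.66]
well centre deck [  0.09   0.45 -12.  ] dia [56.57 57.19]
biscuit top in tool ((253.6121826171875, 261.5308837890625), (95.7132568359375, 107.230224609375), 89.24873352050781) [ 1.73  0.66 13.5 ]
```

The well centre is at deck (0.1, 0.5), which matches the frame. Centre over it and descend to just above the rim.

```bash
python3 -m pendant '[23,1.8,0,-0.3,0,0,0.3,22.6,1.8,0,-0.27,0.1,0,0.3,0,0,30,0,0,0,0.3,0,0,25,0,0,0,0.3,0,0,17,0,0,0,0.3,0,0,8,0,0,0,0.3,0,0,0,0,0,0,0.3,0,0,0,0,0,0,0.3]'
python3 st.py
```

```text
t: 18.1
position: [584.0, 15.2, 111.4]
tool_rot: [0.184, 0.733, 0.635, 0.159]
wrist_force: [-0.8, 0.3, 0.3]
opening: 0.548
grip_force: 30.0
tcp deck [ 0.35  0.59 28.9 ] turn from deck [-0.18  0.01 -0.06] [-0.78  0.27  0.27] [ 0.07  0.31 -0.03]
```

```bash
python3 -m pendant '[-0.3,-0.4,6,0,0,0,0.3,0,0,4,0,0,0,0.3,0,0,3,0,0,0,0.3,0,0,2,0,0,0,0.3,0,0,0,0,0,0,0.3]'
python3 st.py
```

```text
t: 18.73
position: [590.6, 13.7, 97.2]
tool_rot: [0.184, 0.733, 0.635, 0.159]
wrist_force: [-0.1, 0.1, -0.2]
opening: 0.552
grip_force: 30.0
tcp deck [-0.39  0.08 13.14] turn from deck [-0.13 -0.01 -0.04] [-0.15  0.08 -0.16] [ 0.03  0.41 -0.04]
```

Inside the well without contact force. The last millimetre, then release a little and back out.

```bash
python3 -m pendant '[0,0,1,0,0,0,0.3,0,0,0.5,0,0,0,0.3,0,0,0,0,0,0,0.3]'; python3 st.py
python3 -m pendant '[0,0,0,0,0,0,0.66,0,0,0,0,0,0,0.66,0,0,0,0,0,0,0.66,0,0,-5,0,0,0,0.66,0,0,-20,0,0,0,0.66,0,0,-50,0,0,0,0.7,0,0,-50,0,0,0,0.8,0,0,-20,0,0,0,0.8]'
python3 - <<'E'
from st import *
p,d,K,T,s=look("wrist");cv2.imwrite("pics/w8.png",p[:,:,::-1])
h=hsv(p);V,U=np.mgrid[:384,:512];H=h[...,0];m=blob((H>21)&(H<35)&(h[...,1]>90)&(h[...,2]>150))[0];k=m[0]&(d>0)
P=(pts(np.c_[U[k],V[k]],d[k],K,T)-O)@D;P=P[P[:,2]>np.median(P[:,2])-3]
print(m[1:],P.mean(0),np.linalg.lstsq(np.c_[P[:,:2],np.ones(len(P))],P[:,2],rcond=None)[0])
E
```

```text
t: 19.1
position: [591.2, 13.7, 96.5]
tool_rot: [0.184, 0.733, 0.636, 0.159]
wrist_force: [-2.9, 0.7, 3.6]
opening: 0.547
grip_force: 30.0
tcp deck [-0.24  0.18 12.26] turn from deck [-0.17 -0.   -0.07] [-2.93  0.71  3.57] [-0.13  0.41 -0.05]
t: 20.1
position: [522.8, 24.2, 226.4]
tool_rot: [0.185, 0.732, 0.636, 0.16]
wrist_force: [0.6, 0.1, -0.7]
opening: 0.804
grip_force: 0.0
(array([252.85, 179.6 ]), np.int32(2409)) [ 0.87  0.72 -1.68] [-0.   -0.   -1.68]
```

View pics/w8.png

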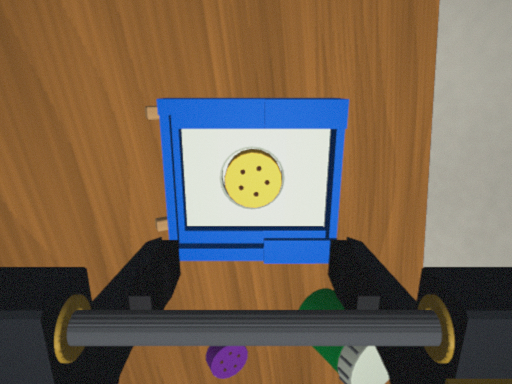

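The wrist view shows the biscuit seated at (253,180): parallel to the floor, its top 10 mm above the well rim. Nothing is touching the gripper, so I hand in.

```bash
python3 -m pendant '[0,0,0,0,0,0,0.8,0,0,0,0,0,0,0.8]'; python3 -c "
from plant import bot
print(bot.close_job())"
```

```text
t: 20.4
position: [523.8, 23.1, 222.9]
tool_rot: [0.184, 0.733, 0.635, 0.159]
wrist_force: [0.6, -0.5, -0.4]
opening: 0.802
grip_force: 0.0
the job is handed in; nothing more can be done
None
```

Job handed in at 20.4 s: the lid lies flat, red bar up, about 4 mm off the mat's middle, and the biscuit sits flat in the well with the feeder open; the lid rubbed the stop lip on the way out (wrist force about 36 N, limit 120 N), and the arm was never sent near the bowl, canister or brush, though I did not re-measure them.

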